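# Contact check of a titanium device can with a sprung press

## Task

On one of the two small check presses lies a titanium implant can, on the other a yellow practice blank. Push the blue pad of the press with the titanium can right down, so that its brass contact bears on the can, and keep it down for a full second; then let the sprung arm come up slowly under your fingers, over about two seconds or more, all the way to its rest - never let it snap up. Leave the press with the yellow blank alone, and move clear when the arm is home.

Things in the scene. Friction and masses are not known exactly. Their poses are not given: they have to be found in the camera images.
- check_pad (a point): Centre of the top of the round blue pad (40 mm wide) at the free end of the sprung aluminium arm of the press that holds the titanium can; push down here. About 118 mm above the bench at rest, 76 mm fully pressed (also 6 mm farther from the hinge). x points along the arm to the hinge, z out of the pad. Press fixed to the bench: base 200 x 100 mm, arm 22 mm wide, grey hinge cheeks 90 mm high.
- check_arm (a joint): Angle of that arm: 0 at rest (up, against its stop), growing as it is pushed down, 0.28 rad fully down (hard stop). The pad is 150 mm from the hinge. A spring always pushes it up: about 6 N at the pad to start it, about 15 N fully down. Let go, it snaps up at 2 to 3 m/s.
- titanium_can: Silvery flat rounded device can with clear plastic header, 48 x 60 x 8 mm, loose in the shallow green nest of its press, under the arm, about 65 mm from the pad towards the hinge; origin at the centre of its underside, 24 mm above the bench. The sprung brass contact under the arm meets it about 0.23 rad down and bears on it with about 5 N when the arm is fully down. It stays in its nest.
- spare_arm (a joint): Angle of the arm of the other, identical press, whose nest holds the yellow plastic blank: 0 at rest (up). Not to be pressed.

How it is judged:
By the outcome, as a careful person would: the job done as asked, in the order asked, and still so for the second after the job is handed in, with the robot touching nothing.
It also fails if it takes over 35 s, if anything falls off the work surface, if the arm or the gripper's body presses on something with over 40 N, if the wrist force passes 120 N, or if a joint passes its speed limit or range.

## Robot

A 6-joint arm with a two-finger parallel gripper is mounted at the origin on the work surface. World frame = base frame: x ahead of the robot, y to its left, z up, the work surface at z = 0. Lengths are in mm, angles in rad, forces in N, time in s.
With the tool pointing down it reaches from about 325 to 850 mm from the base axis. Payload 15.5 kg.
Tool frame: the origin (TCP) lies midway between the tips of the shut fingers; the grasp point (between the pads) lies 19 mm behind it; z points along the fingers, y is the line along which they close (so a half turn about z gives the same grasp; the last joint's range is limited). The gripper opens to 91 mm and grips with 3 to 60 N. Pads are 32 mm wide; open, the fingers measure 118 mm over their backs; the gripper's body (76 mm by 178 mm) begins 60 mm behind the grasp point.
Start: joints at [-1.24, 0.494, 1.345, -0, 1.302, -0.096], TCP at [258.726, -568.935, 213.915] pointing down, gripper open.
Joint ranges: [-2.91, 2.91], [-0.82, 2.16], [0.22, 2.67], [-1.22, 4.37], [0.12, 2.79], [-3.08, 3.08]. Speed limits (rad/s): [1.89, 1.89, 2.57, 3.01, 3.01, 3.01].

## Interface

Orientations are given as a rotation vector (axis times angle).
In Python, from station import r gives the robot as it stands.
- The arm moves only by the tool jog_arm, called after "Request:" by a JSON object that holds its "api" and its "payload", one argument or row to a line. Schema: {"type":"object","properties":{"increments":{"type":"array","items":{"type":"object","properties":{"aperture":{"type":"number"},"dx":{"type":"number"},"dy":{"type":"number"},"dz":{"type":"number"},"yaw":{"type":"number"}},"additionalProperties":false,"required":["aperture"]},"minItems":1,"maxItems":8},"grip_force":{"type":"number"},"only":{"type":"string"},"quiet":{"type":"boolean"},"lines":{"type":"string"}},"required":["increments"],"additionalProperties":false}. increments is a list of rows, 1 to 8 of them, each an object with the fields aperture (the finger opening in mm), dx, dy, dz (the shift in shares of the most that a row can go, 1 being 62.5 mm), yaw (a turn about the tool's z in parts of the range, where 1.0 means pi rad); a field left out counts as zero (the opening has to be given); each row shifts and turns the commanded pose from where the row before left it, along the tool's axes as they then stand; what a row does not reach is not made up. A row lasts 1/8 s, in which the tool goes at most 62.5 mm and 0.188 rad, less where a joint would pass 70% of its speed; a pose out of reach is approached as far as the arm can. The fingers move at their own pace and stop on an object; grip_force is the grip in N (left out, the last holds). Time passes only in rows, so rows that do not move let the fingers close. The tool returns the time, the measured TCP pose, the force, the opening and the grip force at its end. only (a regular expression) keeps the lines of the reply that match it, lines (a string "A,B") keeps lines A to B, and quiet returns only ok. Input that does not fit is refused with a message, and nothing moves.
- r.get_obs(): the state, without advancing time (a new reading comes with each control period).
- r.capture(name): name is "scene" or "top"; returns the picture (480x640x3 uint8, blue, green, red); there is no depth.
- r.calibration(name): a dict with "fovy" (degrees; the focal length in pixels is half the picture's height over the tangent of half this angle, whatever the lens; pixels are square), "cx", "cy" (the principal point, pixels), "extrinsics" (4x4, takes a point from camera to world coordinates). Camera axes: x right, y down, z forward; pixel columns grow to the right and rows downward; lengths in mm; the calibration is good to about 2 mm. A picture is of the moment at which its call begins. calibration takes no time and is no camera call.
- r.sign_off(): hands the job in; it is judged then, once.
The state is a dict: "time": time; "joint_pos": joint angles; "qd": joint speeds; "joint_efforts": joint torques, N m; "ee_pos": TCP position; "tool_rot": TCP orientation; "wrist_force": force on the tool from outside, world axes, zero at the start; "torque": the same for the moment, N m; "finger_gap": finger opening in mm; "grasp_force": force on a finger pad.
Only numpy, scipy, OpenCV 4.12 (cv2) and the standard library are available. Lean on these libraries where they do the work, as an engineer would, in place of code of your own. Each camera call takes 0.05 s, during which the arm holds its last target. There are 200 camera calls.

## Working session

There is one attempt and no reset: what is moved stays moved. The work goes in short steps, Python scripts to look and compute and a tool call to move; the robot and the scene stay as the last step left them, time stands still between calls to the robot, and variables do not carry over. Pictures are saved under pics/ and viewed, at most 10 in all, crops included, and the job is handed in when it is done.

```bash
ls; mkdir -p pics
```

Run:
```python
from station import r
import cv2
for n in("scene","top"):
    cv2.imwrite(f"pics/{n}0.png",r.capture(n)); c=r.calibration(n); print(n,c["fovy"],c["cx"],c["cy"]); print(c["extrinsics"])
o=r.get_obs(); print(o)
```

```text
pics
station.py
scene 56.1320265482891 309.3612052924242 238.07460048819783
[[-5.01908795e-01  5.52916473e-01 -6.65109717e-01  1.06816639e+03]
 [ 8.64917154e-01  3.18697709e-01 -3.87750032e-01  2.69435761e+02]
 [-2.42443717e-03 -7.69879955e-01 -6.38184125e-01  5.83338443e+02]
 [ 0.00000000e+00  0.00000000e+00  0.00000000e+00  1.00000000e+00]]
top 49.96730645862763 326.35486226822826 236.23262769045726
[[-8.66430119e-02 -9.70916908e-01  2.23189036e-01  4.30338012e+02]
 [-9.96225267e-01  8.32451915e-02 -2.46060190e-02 -6.61421012e+00]
 [ 5.31098593e-03 -2.24478496e-01 -9.74464570e-01  8.15546786e+02]
 [ 0.00000000e+00  0.00000000e+00  0.00000000e+00  1.00000000e+00]]
{'time': 0.1, 'joint_pos': array([-1.23948630e+00,  4.94104418e-01,  1.34609509e+00, -7.46816269e-06,
        1.30250989e+00, -9.54984219e-02]), 'qd': array([ 0.00091259, -0.00028904, -0.00215793,  0.00132107,  0.0013896 ,
       -0.00178531]), 'joint_efforts': array([ 3.86243119e-03, -8.80236340e+01, -3.82543766e+01,  7.12139695e-02,
        4.81165666e-02, -9.59925728e-06]), 'ee_pos': array([ 258.61334881, -568.58871473,  213.39945545]), 'tool_rot': array([-3.06924386e+00, -6.65120360e-01,  2.17502191e-04]), 'wrist_force': array([ 0.14689971, -0.08600951,  0.01648905]), 'torque': array([0.0350784 , 0.0087959 , 0.00729997]), 'grasp_force': 0.0, 'finger_gap': 91.47286969003606}
```

View pics/scene0.png

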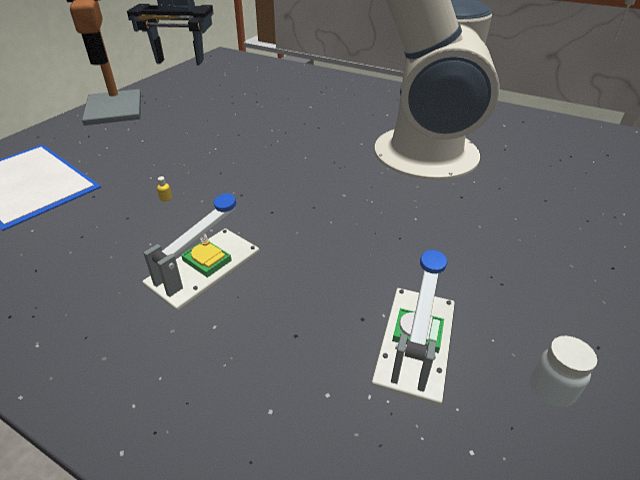

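View pics/top0.png

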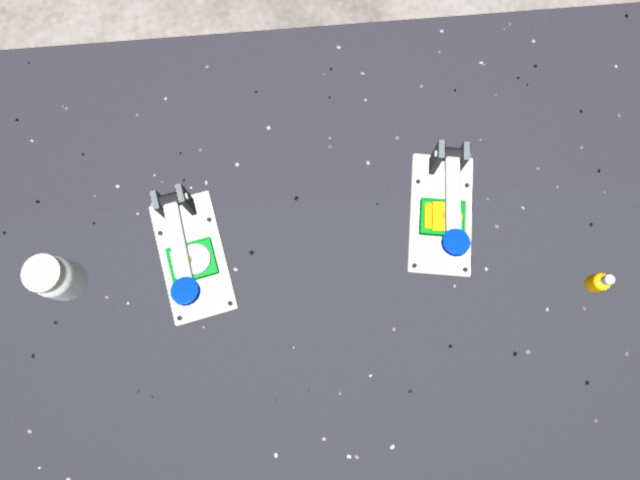

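Scene view: the titanium press is the right one, with its blue pad at about (433,261) and the hinge near (415,350). The yellow blank's press is on the left, pad at (225,202). Top view: the titanium press is on the left, with pad (185,291) and hinge (172,198). The other pad is at (456,242).

Create h.py:
```python
from station import r
import cv2, numpy as np
from scipy.spatial.transform import Rotation as R
def P(n):
    c=r.calibration(n); f=240/np.tan(np.radians(c["fovy"]/2)); E=np.linalg.inv(c["extrinsics"])
    return np.array([[f,0,c["cx"]],[0,f,c["cy"]],[0,0,1]])@E[:3]
def blue(n,c,img):
    # centroid of blue blob nearest pixel c; top face = brighter pixels
    m=cv2.inRange(cv2.cvtColor(img,cv2.COLOR_BGR2HSV),(100,150,60),(125,255,255))
    k,l,s,ce=cv2.connectedComponentsWithStats(m)
    i=1+min((j for j in range(k-1) if s[j+1,4]>80),key=lambda j:np.hypot(*(ce[j+1]-c)))
    v=img[...,0][l==i]; t=(l==i)&(img[...,0]>0.85*np.percentile(v,90))
    cn=max(cv2.findContours(t.astype(np.uint8),0,1)[0],key=cv2.contourArea)
    return np.array(cv2.fitEllipse(cn)[0]),s[i],int(t.sum()),np.percentile(v,[5,50,95])
def tri(a,b): 
    p=cv2.triangulatePoints(P("scene"),P("top"),np.float64(a).reshape(2,1),np.float64(b).reshape(2,1))[:,0]; return p[:3]/p[3]
def ray(n,uv,z):
    c=r.calibration(n); f=240/np.tan(np.radians(c["fovy"]/2)); E=c["extrinsics"]
    d=E[:3,:3]@[(uv[0]-c["cx"])/f,(uv[1]-c["cy"])/f,1]; return E[:3,3]+d*(z-E[2,3])/d[2]
```

Run:
```python
from h import *
s,t=r.capture("scene"),r.capture("top")
for a,b in(((433,261),(185,291)),((225,202),(456,242))):
    A=blue("scene",a,s);B=blue("top",b,t);print(A,B); X=tri(A[0],B[0]); print(X)
    for n,u in(("scene",A[0]),("top",B[0])):
        q=P(n)@np.r_[X,1]; print(n,q[:2]/q[2]-u, ray(n,u,118))
# base plate white in top
for seed in((225,300),):
    m=cv2.inRange(t,(170,170,170),(255,255,255)); m[:,:140]=0; m[:,250:]=0; m[:185]=0;m[330:]=0
    c=max(cv2.findContours(cv2.morphologyEx(m,cv2.MORPH_CLOSE,np.ones((25,25))),0,1)[0],key=cv2.contourArea)
    bx=cv2.boxPoints(cv2.minAreaRect(c)); print(bx); print([ray("top",p,12).round(1) for p in bx])
cv2.imwrite("pics/c1.png",np.hstack([cv2.resize(t[180:330,130:250],(480,600),interpolation=2)[:, :400],cv2.resize(s[240:400,370:470],(375,600),interpolation=2)]))
```

```text
(array([433.7432251, 259.4385376]), array([421, 250,  26,  23, 458], dtype=int32), 372, array([ 81.85, 220.  , 230.  ])) (array([184.23103333, 290.2979126 ]), array([171, 277,  28,  28, 617], dtype=int32), 588, array([219.8, 252. , 253. ]))
[531.54057323 175.70289733 116.45435697]
scene [-1.04568678  0.03650968] [532.43785543 177.3719208  118.        ]
top [-0.83835504  0.32446302] [531.66041265 174.15885797 118.        ]
(array([223.99726868, 200.23213196]), array([214, 194,  22,  18, 299], dtype=int32), 222, array([ 86. , 207. , 217.1])) (array([455.69284058, 241.62236023]), array([442, 229,  28,  27, 581], dtype=int32), 554, array([216., 252., 252.]))
[ 566.90153584 -202.10800653  117.27192424]
scene [-0.45205405 -0.11921262] [ 567.57438666 -200.42787116  118.        ]
top [-0.36902881  0.28236487] [ 567.11311093 -202.47260138  118.        ]
[[144.24387 191.90445]
 [216.28668 175.73157]
 [248.02615 317.11658]
 [175.98334 333.28946]]
[array([713.6, 262.5,  12. ]), array([731.5, 144.5,  12. ]), array([497.1, 104.7,  12. ]), array([482. , 215.9,  12. ])]
```

View pics/c1.png

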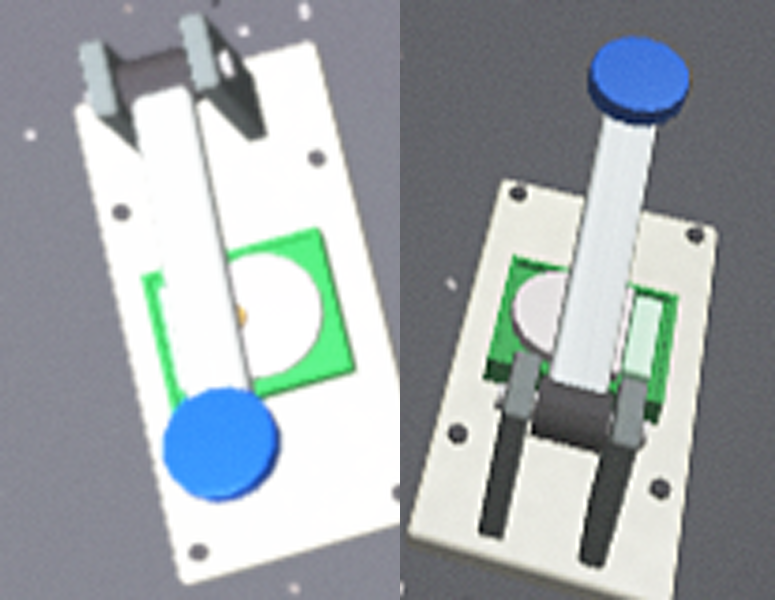

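The can is in this press: silvery, with a clear header, in the green nest beside the arm. Pad is at about (532,176,117), and the arm direction towards the hinge is about 0.147 rad. I'll turn the tool to line up with it, shut the fingers and move over the pad.

The manual's scale: shifts go in shares of 62.5 mm and turns go in shares of pi rad. Converting my numbers, -50 mm is -0.8, 27 mm is 0.432, 0.14 rad is 0.0446.

Request:
{"api": "jog_arm", "payload": {
  "increments": [
    {"aperture": 0, "yaw": 0.0446},
    {"aperture": 0, "yaw": 0.0446},
    {"aperture": 0, "dx": 0.432, "dy": -0.8},
    {"aperture": 0, "dx": 0.432, "dy": -0.8},
    {"aperture": 0, "dx": 0.432, "dy": -0.8},
    {"aperture": 0, "dx": 0.432, "dy": -0.8},
    {"aperture": 0, "dx": 0.432, "dy": -0.8},
    {"aperture": 0, "dx": 0.432, "dy": -0.8}
  ],
  "grip_force": 10
}}

```text
time: 1.2
ee_pos: [375.4, -246.8, 214.0]
tool_rot: [3.133, 0.23, 0.0]
wrist_force: [1.9, -0.4, -0.1]
finger_gap: 13.8
grasp_force: 0.0
```

Request:
{"api": "jog_arm", "payload": {
  "increments": [
    {"aperture": 0, "dx": 0.432, "dy": -0.8},
    {"aperture": 0, "dx": 0.432, "dy": -0.8},
    {"aperture": 0, "dx": 0.432, "dy": -0.8},
    {"aperture": 0, "dx": 0.432, "dy": -0.8},
    {"aperture": 0, "dx": 0.432, "dy": -0.8},
    {"aperture": 0, "dx": 0.432, "dy": -0.8},
    {"aperture": 0, "dx": 0.432, "dy": -0.8},
    {"aperture": 0, "dx": 0.432, "dy": -0.736, "dz": 0.4}
  ]
}}

```text
time: 2.2
ee_pos: [532.4, 177.2, 190.0]
tool_rot: [-3.133, -0.231, -0.006]
wrist_force: [1.4, -0.7, 0.7]
finger_gap: 0.2
grasp_force: 0.0
```

Run:
```python
from h import *
o=r.get_obs(); T=R.from_rotvec(o["tool_rot"]).as_matrix(); print(T.round(3)); print(T.T@(np.array([532,175.5,117])-o["ee_pos"]),o["wrist_force"],o["finger_gap"])
```

```text
[[ 0.989  0.147  0.004]
 [ 0.147 -0.989  0.001]
 [ 0.004 -0.    -1.   ]]
[-0.87271184  1.67515285 72.99620146] [ 1.39341115 -0.68280666  0.71007089] 0.15728395521168637
```

To row units: 25 mm is 0.4, 20 mm is 0.32.

Request:
{"api": "jog_arm", "payload": {
  "increments": [
    {"aperture": 0, "dx": -0.008, "dy": 0.016, "dz": 0.4},
    {"aperture": 0, "dz": 0.32},
    {"aperture": 0, "dz": 0.16},
    {"aperture": 0, "dz": 0.048},
    {"aperture": 0},
    {"aperture": 0}
  ]
}}

```text
time: 2.95
ee_pos: [530.9, 173.8, 131.6]
tool_rot: [-3.133, -0.23, -0.002]
wrist_force: [0.3, 0.3, -0.0]
finger_gap: 0.9
grasp_force: 0.0
```

Run:
```python
from h import *
s,t=r.capture("scene"),r.capture("top")
cv2.imwrite("pics/c2.png",np.hstack([cv2.resize(t[180:330,110:250],(400,430)),cv2.resize(s[180:340,370:510],(400,430),interpolation=2)]))
```

```text
(no output)
```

View pics/c2.png

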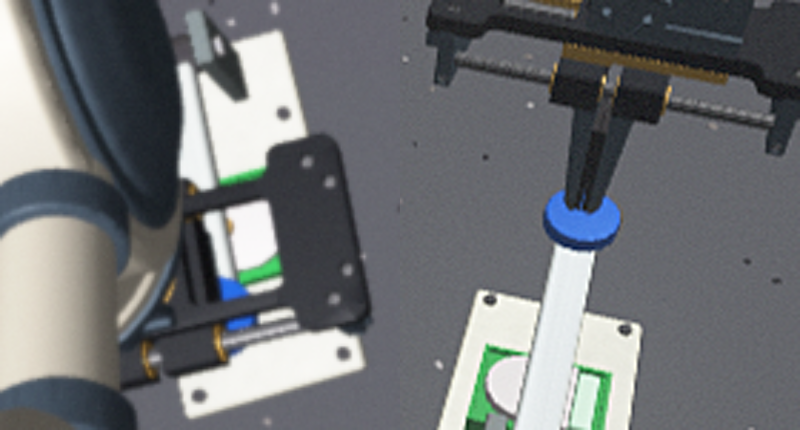

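The picture shows the shut fingertips right over the pad, close to its centre at about (583,205) in the scene crop. I'll descend gently to find contact.

To row units: 4 mm is 0.064, 3 mm is 0.048.

Request:
{"api": "jog_arm", "payload": {
  "increments": [
    {"aperture": 0, "dz": 0.064},
    {"aperture": 0, "dz": 0.064},
    {"aperture": 0, "dz": 0.048},
    {"aperture": 0, "dz": 0.032},
    {"aperture": 0, "dz": 0.032},
    {"aperture": 0}
  ]
}}

```text
time: 3.8
ee_pos: [530.0, 173.7, 115.7]
tool_rot: [3.133, 0.23, -0.002]
wrist_force: [-2.8, -0.8, 5.5]
finger_gap: 0.8
grasp_force: 2.7
```

To row units: 4 mm is 0.064, 3 mm is 0.048.

Request:
{"api": "jog_arm", "payload": {
  "increments": [
    {"aperture": 0, "dx": -0.0112, "dz": 0.048},
    {"aperture": 0, "dx": -0.0112, "dz": 0.064},
    {"aperture": 0, "dx": -0.0112, "dz": 0.064},
    {"aperture": 0, "dx": -0.0112, "dz": 0.064},
    {"aperture": 0, "dx": -0.0112, "dz": 0.064},
    {"aperture": 0, "dx": -0.0112, "dz": 0.064},
    {"aperture": 0, "dx": -0.008, "dz": 0.064},
    {"aperture": 0, "dx": -0.0048, "dz": 0.064}
  ]
}}

```text
time: 4.8
ee_pos: [525.3, 172.8, 85.0]
tool_rot: [3.133, 0.23, -0.0]
wrist_force: [-3.5, -2.5, 10.0]
finger_gap: 0.2
grasp_force: 5.2
```

Run:
```python
from h import *
s=r.capture("scene")
A=blue("scene",(433,275),s); print(A[0],A[1],r.get_obs()["wrist_force"])
```

```text
[430.31359863 272.92709351] [418 266  25  20 216] [-3.33597337 -2.40637916 10.40134554]
```

To row units: 3 mm is 0.048, 2 mm is 0.032.

Request:
{"api": "jog_arm", "payload": {
  "increments": [
    {"aperture": 0, "dx": -0.0032, "dy": -0.008, "dz": 0.048},
    {"aperture": 0, "dx": -0.0032, "dy": -0.008, "dz": 0.048},
    {"aperture": 0, "dz": 0.032},
    {"aperture": 0, "dz": 0.032},
    {"aperture": 0}
  ]
}}

```text
time: 5.48
ee_pos: [525.1, 173.1, 76.5]
tool_rot: [3.132, 0.231, 0.001]
wrist_force: [-11.6, -11.8, 39.2]
finger_gap: 0.6
grasp_force: 20.2
```

Force is well above the 15 N spring, so the arm is on its hard stop. I'll ease off slightly and hold.

To row units: -0.5 mm is -0.008.

Request:
{"api": "jog_arm", "payload": {
  "increments": [
    {"aperture": 0, "dz": -0.008},
    {"aperture": 0},
    {"aperture": 0},
    {"aperture": 0},
    {"aperture": 0}
  ]
}}

```text
time: 6.1
ee_pos: [525.1, 173.1, 76.7]
tool_rot: [3.132, 0.231, 0.001]
wrist_force: [-9.4, -12.2, 32.8]
finger_gap: 0.3
grasp_force: 17.0
```

Run:
```python
from h import *
s=r.capture("scene")
cv2.imwrite("pics/c3.png",cv2.resize(s[200:400,350:530],(540,600),interpolation=2))
```

```text
(no output)
```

View pics/c3.png

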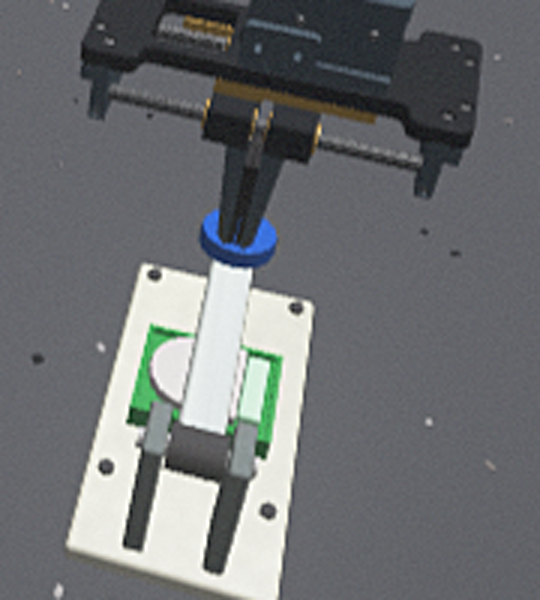

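The picture shows the arm right down, with the fingertips centred on the pad at about (237,240) in the crop and the can in its nest. I'll hold on a little longer, then let it up at about 12 mm/s.

Request:
{"api": "jog_arm", "payload": {
  "increments": [
    {"aperture": 0},
    {"aperture": 0},
    {"aperture": 0},
    {"aperture": 0},
    {"aperture": 0},
    {"aperture": 0}
  ]
}}

```text
time: 6.9
ee_pos: [525.1, 173.1, 76.7]
tool_rot: [3.132, 0.231, 0.001]
wrist_force: [-8.4, -12.5, 33.6]
finger_gap: 0.7
grasp_force: 17.0
```

Request:
{"api": "jog_arm", "payload": {
  "increments": [
    {"aperture": 0, "dz": -0.016},
    {"aperture": 0, "dx": 0.0016, "dz": -0.024},
    {"aperture": 0, "dx": 0.0016, "dz": -0.024},
    {"aperture": 0, "dx": 0.0016, "dz": -0.024},
    {"aperture": 0, "dx": 0.0016, "dz": -0.024},
    {"aperture": 0, "dx": 0.0016, "dz": -0.024},
    {"aperture": 0, "dx": 0.0016, "dz": -0.024},
    {"aperture": 0, "dx": 0.0032, "dz": -0.024}
  ]
}}

```text
time: 7.9
ee_pos: [525.5, 173.4, 87.1]
tool_rot: [3.132, 0.23, -0.001]
wrist_force: [-3.2, -7.2, 9.4]
finger_gap: 0.3
grasp_force: 4.9
```

Request:
{"api": "jog_arm", "payload": {
  "increments": [
    {"aperture": 0, "dx": 0.0032, "dz": -0.024},
    {"aperture": 0, "dx": 0.0032, "dz": -0.024},
    {"aperture": 0, "dx": 0.0032, "dz": -0.024},
    {"aperture": 0, "dx": 0.0032, "dz": -0.024},
    {"aperture": 0, "dx": 0.0032, "dz": -0.024},
    {"aperture": 0, "dx": 0.0032, "dz": -0.024},
    {"aperture": 0, "dx": 0.0032, "dz": -0.024},
    {"aperture": 0, "dx": 0.0032, "dz": -0.024}
  ]
}}

```text
time: 8.9
ee_pos: [527.1, 174.0, 99.0]
tool_rot: [3.132, 0.231, -0.001]
wrist_force: [-3.4, -4.4, 6.0]
finger_gap: 0.3
grasp_force: 3.4
```

To row units: -1.5 mm is -0.024, -1 mm is -0.016.

Request:
{"api": "jog_arm", "payload": {
  "increments": [
    {"aperture": 0, "dx": 0.0048, "dz": -0.024},
    {"aperture": 0, "dx": 0.0048, "dz": -0.024},
    {"aperture": 0, "dx": 0.0048, "dz": -0.024},
    {"aperture": 0, "dx": 0.0048, "dz": -0.024},
    {"aperture": 0, "dx": 0.0048, "dz": -0.024},
    {"aperture": 0, "dx": 0.0048, "dz": -0.024},
    {"aperture": 0, "dx": 0.0048, "dz": -0.024},
    {"aperture": 0, "dx": 0.0048, "dz": -0.016}
  ]
}}

```text
time: 9.9
ee_pos: [529.3, 174.4, 110.5]
tool_rot: [3.133, 0.23, -0.001]
wrist_force: [-3.1, -2.1, 5.4]
finger_gap: 0.3
grasp_force: 2.9
```

Request:
{"api": "jog_arm", "payload": {
  "increments": [
    {"aperture": 0, "dx": 0.0048, "dz": -0.016},
    {"aperture": 0, "dx": 0.0048, "dz": -0.016},
    {"aperture": 0, "dx": 0.0032, "dz": -0.016},
    {"aperture": 0, "dz": -0.016},
    {"aperture": 0, "dz": -0.016},
    {"aperture": 0, "dz": -0.016},
    {"aperture": 0, "dz": -0.016},
    {"aperture": 0, "dz": -0.016}
  ]
}}

```text
time: 10.9
ee_pos: [531.1, 174.8, 118.6]
tool_rot: [3.133, 0.23, 0.002]
wrist_force: [3.9, -2.1, 4.0]
finger_gap: 0.9
grasp_force: 2.2
```

To row units: -1 mm is -0.016.

Request:
{"api": "jog_arm", "payload": {
  "increments": [
    {"aperture": 0, "dz": -0.016},
    {"aperture": 0, "dz": -0.016},
    {"aperture": 0, "dz": -0.016},
    {"aperture": 0, "dz": -0.016},
    {"aperture": 0, "dz": -0.016},
    {"aperture": 0, "dz": -0.016}
  ]
}}

```text
time: 11.65
ee_pos: [530.4, 174.8, 124.4]
tool_rot: [3.133, 0.23, -0.001]
wrist_force: [0.1, 0.2, -0.1]
finger_gap: 0.5
grasp_force: 0.0
```

```bash
python3 -c "
from station import r
print(r.get_obs()['wrist_force'])"
```

```text
[ 0.09617921  0.185311   -0.1381057 ]
```

Contact is gone and the arm is at rest height. Lifting clear and moving back to check.

To row units: -50 mm is -0.8, -40 mm is -0.64.

Request:
{"api": "jog_arm", "payload": {
  "increments": [
    {"aperture": 0, "dz": -0.16},
    {"aperture": 0, "dz": -0.4},
    {"aperture": 0, "dz": -0.64},
    {"aperture": 0, "dy": -0.48, "dz": -0.48},
    {"aperture": 0, "dx": -0.32, "dy": -0.8},
    {"aperture": 0, "dx": -0.32, "dy": -0.8},
    {"aperture": 0, "dy": -0.32},
    {"aperture": 0}
  ]
}}

```text
time: 12.65
ee_pos: [469.1, 318.3, 229.9]
tool_rot: [-3.133, -0.233, -0.001]
wrist_force: [-0.2, -0.1, 0.1]
finger_gap: 0.5
grasp_force: 0.0
```

Run:
```python
from h import *
s,t=r.capture("scene"),r.capture("top")
A=blue("scene",(433,261),s);B=blue("top",(185,291),t);print(A[0],A[1],B[0],B[1],tri(A[0],B[0]))
A=blue("scene",(224,200),s);B=blue("top",(455,241),t);print(A[0],B[0])
cv2.imwrite("pics/f.png",s)
```

```text
[433.77191162 259.47250366] [421 250  26  23 458] [184.19515991 290.32476807] [171 277  28  28 619] [531.51893572 175.76143763 116.39371152]
[224.05070496 200.16015625] [455.69171143 241.59524536]
```

View pics/f.png

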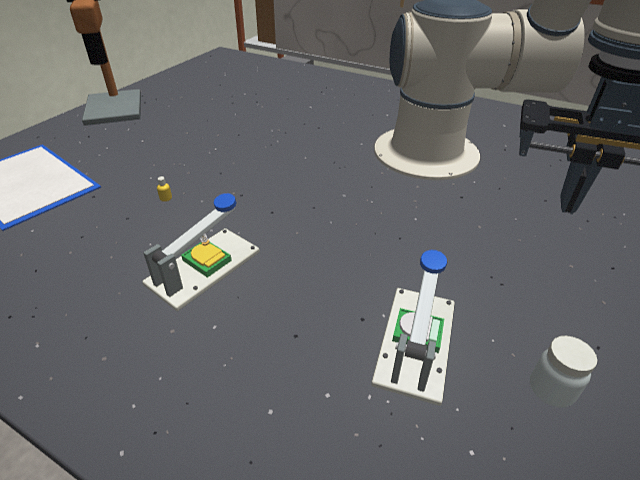

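The pad is back at its starting pixel (433.8,259.5), the spare press hasn't moved (224,200), and the gripper is clear at about (570,210).

```bash
python3 -c "
from station import r
print(r.sign_off())"
```

```text
the job is handed in; nothing more can be done
None
```

I pressed the titanium can's press fully down, held it for over 1 s, let it up slowly over about 4 s to its rest, left the yellow blank's press alone, moved clear and handed the job in at about 13 s; the verdict wasn't shown.

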